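# Count along the rack and slide the sauce jar into the third gap

## Robot

A 6-joint arm with a two-finger parallel gripper is mounted at the origin on the work surface. World frame = base frame: x ahead of the robot, y to its left, z up, the work surface at z = 0. Lengths are in mm, angles in degrees, forces in N, time in s.
With the tool pointing down it reaches from about 275 to 850 mm from the base axis. Payload 19 kg.
Tool frame: the origin (TCP) lies on the centre line of the jaws, within the pads' length; the fingertips stand 25 mm ahead of it and the grasp point (between the pads) lies 6 mm ahead of it; z points along the fingers, y is the direction in which the jaws open and shut (so a half turn about z gives the same grasp; the last joint's range is limited). The gripper opens to 85 mm and grips with 20 to 120 N. Pads are 22 mm wide; open, the fingers measure 114 mm over their backs; the gripper's body (76 mm by 85 mm) begins 54 mm behind the grasp point. The pads swing forward as they close: fully open they stand 13 mm farther back than shut.
Start: joints at [65.145, 8.623, 82.357, -0, 89.026, -7.678], TCP at [169.819, 549.322, 256.267] pointing down, gripper open.
Joint ranges: [-160.23, 160.23], [-39.13, 120.54], [6.94, 153.29], [-79.49, 259.48], [9.18, 160.14], [-161.06, 161.06]. Speed limits (degrees/s): [108.29, 108.29, 127.2, 172.46, 172.46, 172.46].

## Interface

Orientations are given as a 3x3 rotation matrix whose columns are the frame's x, y, z axes.
In Python, from plant import manip gives the robot as it stands. The module is installed in compiled form; this text tells all that it offers.
- The arm moves only by the tool play_rows, never from a script. Its argument "moves" is a list of rows, each an object of numbers: "tx", "ty", "tz": the shift along the tool's x, y, z in mm; "rx", "ry", "rz": the turn, a rotation vector about the tool's x, y, z in degrees; "grip": the finger opening in mm, from 0 to 85.4. In form: [{"tx": .., "ty": .., "tz": .., "rx": .., "ry": .., "rz": .., "grip": ..}, ...]. A call has 1 to 10 rows; each row shifts and turns the commanded pose from where the row before left it, along the tool's axes as they then stand; what a row does not reach is not made up. A row lasts 1/8 s, in which the tool goes at most 62.5 mm and 10.7 degrees, less where a joint would pass 70% of its speed; a pose out of reach is approached as far as the arm can. A call is refused whole if a number of a shift passes 62.5 or a number of a turn 10.7, either way. A call with a gripper value outside its range is refused whole. The fingers move at their own pace and stop on an object; "grip_force" is the grip in N (left out, the last holds). Time passes only in rows, so rows that do not move let the fingers close. It gives the time, the measured TCP pose, the force and the opening at its end, in the units of the state.
- manip.get_state(): the state, without advancing time (a new reading comes with each control period).
- manip.camera(name): name is "side" or "top"; returns (picture, depth): 480x640x3 uint8, blue, green, red; 480x640 float32, mm along the optical axis (not along the pixel's ray), 0 where there is no reading.
- manip.calibration(name): a dict with "mtx" (3x3 intrinsics, pixels), "dist" ([k1, k2, p1, p2, k3] as OpenCV has them; the pictures are not rectified), "extrinsics" (4x4, takes a point from world to camera coordinates). Camera axes: x right, y down, z forward; pixel columns grow to the right and rows downward; lengths in mm; the calibration is good to about 2 mm. A picture is of the moment at which its call begins. calibration takes no time and is no camera call.
- manip.sign_off(): hands the job in, once; it reports no verdict.
The state is a dict: "t": time; "joints": joint angles; "joint_velocities": joint speeds; "effort": joint torques, N m; "tcp_pos": TCP position; "orientation": TCP orientation; "contact_force": force on the tool from outside, world axes, zero at the start; "ft_torque": the same for the moment, N m; "width": finger opening in mm.
Only numpy, scipy, OpenCV 4.12 (cv2) and the standard library are available. Lean on these libraries where they do the work, as an engineer would, in place of code of your own. Each camera call takes 0.05 s, during which the arm holds its last target. There are 200 camera calls.

## Task

The wire rack's six gaps are counted from the end where the spoon holder stands: count them off by putting a fingertip on the rack's top rail behind the first gap at that end and sliding it along the rail, past the second gap, to the third. Then push the sauce jar that stands out on the table into that third gap, upright and sliding on the table all the way, until it is fully home against the rack's stop bar, and leave it there. Do not pick the jar up, and leave the other things where they stand.

Things in the scene. Friction and masses are not known exactly. Their poses are not given: they have to be found in the camera images.
- rack: Chrome wire jar rack, fixed, 426 mm long. Origin: on the table under the middle of the top rail; x away from the robot, y along the rail, z up. Seven divider wires (5 mm thick, 70 mm apart) reach from the rail forward to x = -86 mm, 87 mm tall at the rail, 42 mm in front. Six gaps, 65 mm clear, middles at y = -175, -105, -35, 35, 105, 175 mm; open in front (-x) and above, no floor: jars slide in on the table
- stop (a point): Middle of the front face of the rack's stop bar, which runs across the back of all six gaps 32 mm above the table, at x = -10 mm, y = 0 of the rack. A jar that is home touches this bar, its centre then at x = -37 mm in the rack's frame. (Two thin wire feet reach 51 mm behind the rail at the rack's ends.)
- rail: The rack's flat steel top rail, part of the rack and rigid: 20 mm wide (x), 432 mm long (y), its top face 90 mm above the table. Origin and axes are those of the rack (on the table below the middle of the rail)
- jar: The sauce jar to be pushed, the only jar outside the rack, 54 mm across and 70 mm tall: brown sauce glass with a flat metal lid, 0.14 to 0.28 kg. It slides on the table when pushed low down (below half its height). Origin: centre of its underside
- holder: Spoon holder: open steel beaker, 80 mm across and 120 mm tall, six spoons standing in it up to 215 mm; loose, it stands beyond one end of the rack, about 120 mm from the end divider. Gaps are counted from its end (its y in the rack's frame is positive or negative). Origin: centre of its underside
- soy: Dark soy-sauce bottle, 66 mm across, 194 mm tall, loose, beyond the other end of the rack. Origin: centre of its underside
- squeeze: Pale squeeze bottle with a pointed red top, 56 mm across, 175 mm tall, loose, on the table in front of the rack on the other side from the jar. Origin: centre of its underside
- jar_b: A like jar already home in one of the second gaps from the ends, 54 mm across and 70 mm tall: brown sauce glass with a flat metal lid. Leave it. Origin: centre of its underside
- jar_c: A like jar already home in the other second gap, 54 mm across and 70 mm tall: brown sauce glass with a flat metal lid. Leave it. Origin: centre of its underside
- spray: White spray bottle with a blue trigger, 74 mm across, 236 mm tall, loose, at the left. Origin: centre of its underside
- tissues: Yellow and white tissue packet, 190 x 100 x 65 mm, loose, at the right near the robot. Origin: centre of its underside
- saucer: Small pink dip saucer, 90 mm across, 14 mm tall, loose, at the left. Origin: centre of its underside
Things that resemble listed ones, but are neither listed nor needed, are in the scene too. What is shaped like the jar but blue or pink is not meant.

How it is judged (in metres and radians):
On the way, in this order (a step that is already met when the one before it is completed fails the run):
1. a fingertip is on the top rail behind the first gap (grasp point within 22 mm of its middle, along the rail), counted from the spoon holder's end (contact force between the fingers and rail above 0.4 N and ((y of holder in the frame of rack above 0 m and y of the grasp point in the frame of rack between 0.153 and 0.197 m) or (y of holder in the frame of rack below 0 m and y of the grasp point in the frame of rack between -0.197 and -0.153 m))), for 0.1 s.
2. a fingertip is on the top rail behind the divider between first and second gap (grasp point within 12 mm of its middle, along the rail), counted from the spoon holder's end (contact force between the fingers and rail above 0.4 N and ((y of holder in the frame of rack above 0 m and y of the grasp point in the frame of rack between 0.128 and 0.152 m) or (y of holder in the frame of rack below 0 m and y of the grasp point in the frame of rack between -0.152 and -0.128 m))), for 0.04 s.
3. a fingertip is on the top rail behind the second gap (grasp point within 22 mm of its middle, along the rail), counted from the spoon holder's end (contact force between the fingers and rail above 0.4 N and ((y of holder in the frame of rack above 0 m and y of the grasp point in the frame of rack between 0.083 and 0.127 m) or (y of holder in the frame of rack below 0 m and y of the grasp point in the frame of rack between -0.127 and -0.083 m))), for 0.1 s.
4. a fingertip is on the top rail behind the divider between second and third gap (grasp point within 12 mm of its middle, along the rail), counted from the spoon holder's end (contact force between the fingers and rail above 0.4 N and ((y of holder in the frame of rack above 0 m and y of the grasp point in the frame of rack between 0.058 and 0.082 m) or (y of holder in the frame of rack below 0 m and y of the grasp point in the frame of rack between -0.082 and -0.058 m))), for 0.04 s.
5. a fingertip is on the top rail behind the third gap (grasp point within 22 mm of its middle, along the rail), counted from the spoon holder's end (contact force between the fingers and rail above 0.4 N and ((y of holder in the frame of rack above 0 m and y of the grasp point in the frame of rack between 0.013 and 0.057 m) or (y of holder in the frame of rack below 0 m and y of the grasp point in the frame of rack between -0.057 and -0.013 m))), for 0.1 s.
6. the jar is home in the third gap (((y of holder in the frame of rack above 0 m and y of jar in the frame of rack between 0.023 and 0.047 m) or (y of holder in the frame of rack below 0 m and y of jar in the frame of rack between -0.047 and -0.023 m)) and x of jar in the frame of rack between -0.044 and -0.03 m and height (world z) of jar below 0.005 m and angle between jar's own z axis and vertical below 0.1 rad), for 0.2 s.
At the end, for the whole second after the job is handed in: The jar stands still and upright (within 0.1 rad) on the table in the third gap from the spoon holder's end, within 7 mm of the stop bar and within 12 mm of the gap's middle line (all of step 6 and linear speed of jar below 0.02 m/s); the robot touches nothing.
It fails at once if the jar is lifted off the table (12 mm) (height (world z) of jar above 0.012 m).
It fails at once if the jar is tipped by more than 0.4 rad (angle between jar's own z axis and vertical above 0.4 rad).
It fails at once if another thing is moved by more than 25 mm or tipped (distance of any of jar_b, jar_c, holder, soy, squeeze, spray, tissues, saucer from where it was at the start of the episode above 0.025 m or angle between any of jar_b, jar_c, holder, soy, squeeze, spray, tissues, saucer's own z axis and vertical above 0.35 rad).
It also fails if it takes over 72 s, if anything falls off the work surface, if the arm or the gripper's body presses on something with over 40 N, if the wrist force passes 120 N, or if a joint passes its speed limit or range.

## Working session

There is one attempt and no reset: what is moved stays moved. The work goes in short steps, Python scripts to look and compute and a tool call to move; the robot and the scene stay as the last step left them, time stands still between calls to the robot, and variables do not carry over. Pictures are saved under pics/ and viewed, about 8 in all and at most 12, crops included, and the job is handed in when it is done.

Besides the shell and the picture viewer there is one more tool, called after ">>>" as name(argument=value, ...), one argument or row to a line, values as JSON. play_rows: Moves the arm, as the interface text tells. Its arguments: {"type":"object","properties":{"moves":{"type":"array"},"grip_force":{"type":"number"}},"required":["moves"]}

```bash
mkdir -p pics; cat > h.py <<'E'
import numpy as np, cv2
from plant import manip
def shot(n,tag):
    im,d=manip.camera(n); cv2.imwrite(f'pics/{tag}.png',im); np.save(f'{tag}.npy',d); return im,d
def cloud(n,d):
    c=manip.calibration(n);K=np.array(c['mtx'],float);D=np.array(c['dist'],float);T=np.array(c['extrinsics'],float)
    v,u=np.mgrid[0:480,0:640]
    p=cv2.undistortPoints(np.stack([u,v],-1).reshape(-1,1,2).astype(np.float64),K,D).reshape(-1,2)
    P=np.c_[p,np.ones(len(p))]*d.reshape(-1,1)
    W=(P-T[:3,3])@T[:3,:3]; W[d.reshape(-1)<=0]=np.nan
    return W.reshape(480,640,3)
def ray(n,uv,z):
    c=manip.calibration(n);K=np.array(c['mtx'],float);D=np.array(c['dist'],float);T=np.array(c['extrinsics'],float)
    p=cv2.undistortPoints(np.array(uv,float).reshape(-1,1,2),K,D).reshape(-1,2)
    r=np.c_[p,np.ones(len(p))]@T[:3,:3]; o=-T[:3,:3].T@T[:3,3]
    return o+r*((z-o[2])/r[:,2])[:,None]
E
python3 - <<'E'
from h import *
for n in('top','side'):
    shot(n,n+'1'); T=np.array(manip.calibration(n)['extrinsics']);print(n,-T[:3,:3].T@T[:3,3],T[2,:3])
s=manip.get_state();print(s['t'],s['tcp_pos'],s['orientation'],s['width'])
E
```

```text
top [ 353.31320556   40.49430985 1258.53435454] [ 0.12180577  0.00472952 -0.99254269]
side [ 150.8555582  -945.95103267  848.56845298] [ 0.27199687  0.74298339 -0.61154998]
0.1 [169.75233532 549.16228673 255.78372846] [[-9.55396821e-01  2.95324759e-01 -4.47832149e-04]
 [ 2.95325062e-01  9.55396358e-01 -9.51862029e-04]
 [ 1.46748780e-04 -1.04166201e-03 -9.99999447e-01]] 85.29292864998378
```

View pics/top1.png

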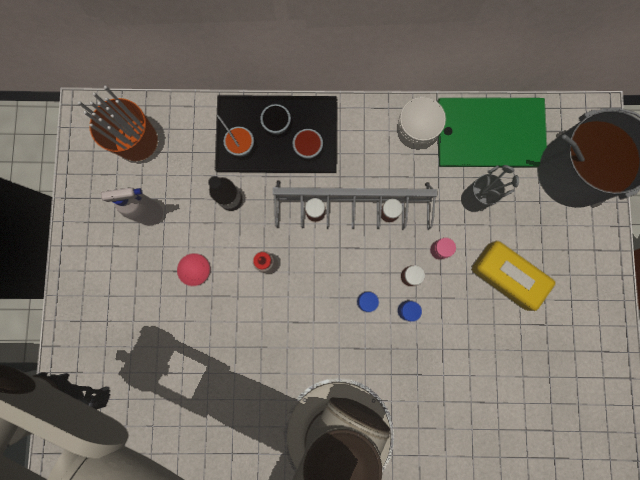

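View pics/side1.png

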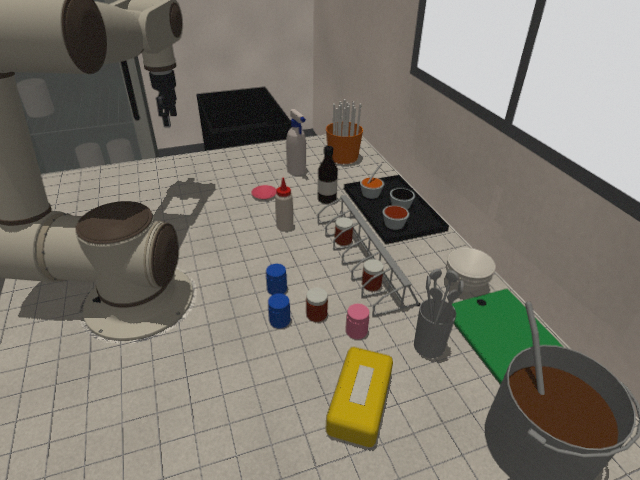

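The top view shows the rack with its rail at row ~191 and columns 275–435. The steel holder is at its right end, about (488,190), which is −y. The dark soy bottle is at (224,192) and the squeeze bottle at (263,261). Jar-like candidates:
- (414,275): white lid. The side view shows brown glass at (317,305), so this is my choice.
- (368,301) and (410,311): blue.
- (445,248): pink.
- (315,209) and (392,209): brown jars already in the rack.

The orange pot of spoons at (120,128) is a decoy for the holder.

```bash
python3 - <<'E'
from h import *
d=np.load('top1.npy');im=cv2.imread('pics/top1.png');W=cloud('top',d)
ii=np.mgrid[0:480,0:640];z=W[...,2]
m=(z>80)&(z<100)&(ii[0]>175)&(ii[0]<210)&(ii[1]>265)&(ii[1]<445)
P=W[m];print('rail n',len(P),np.median(P[:,2]));
r=cv2.minAreaRect(P[:,:2].astype(np.float32));print(r)
# robust line
vx,vy,x0,y0=cv2.fitLine(P[:,:2].astype(np.float32),cv2.DIST_HUBER,0,.01,.01).ravel();print('yaw',np.degrees(np.arctan2(vx,vy)),x0,y0)
s=(P[:,:2]-[x0,y0])@[vx,vy];print('ends',s.min(),s.max(),np.percentile(s,[1,99]))
def lid(n,u,v,h,lo,hi,w=22):
    m=(z>lo)&(z<hi)&(abs(ii[0]-v)<w)&(abs(ii[1]-u)<w)
    k,l,st,c=cv2.connectedComponentsWithStats(m.astype(np.uint8));b=1+np.argmax(st[1:,4])
    q=W[l==b];cn,_=cv2.findContours((l==b).astype(np.uint8),0,2);(c2,rr)=cv2.minEnclosingCircle(max(cn,key=len))
    print(n,c2,'ray',ray('top',[c2],h)[0],'zmed',np.median(q[:,2]),'ext',np.ptp(q[:,:2],axis=0))
for a in [('jar',414,275,70,60,80),('jb',392,209,70,60,76,12),('jc',315,209,70,60,76,12),('blue',368,301,70,60,80),('blue2',410,311,70,60,80),('pink',445,248,70,60,80),('holder',488,190,120,100,130,28),('squeeze',263,261,120,60,180)]:lid(*a)
print('div fronts z42',ray('top',[(303,226),(328,226),(354,226),(380,226),(406,226),(432,226)],42)[:,:2])
s=cv2.imread('pics/side1.png')
a=cv2.resize(im[180:330,260:500],None,fx=3.3,fy=3.3);b=cv2.resize(s[190:350,240:480],None,fx=3.3,fy=3.3)
cv2.imwrite('pics/crop.png',cv2.resize(np.vstack([a,b]),(480,600)) if 0 else a)
E
```

```text
rail n 1323 89.86458787785914
((625.0165405273438, -37.182769775390625), (428.0665283203125, 39.48491668701172), 89.62525177001953)
yaw 0.32505983 632.8189 -37.08529
ends -214.1813176659099 213.87580677783637 [-211.22832607  210.40483571]
jar (414.2398986816406, 274.6883544921875) ray [ 417.5454595  -194.53203531   70.        ] zmed 70.23195198588957 ext [49.74132942 50.76654628]
jb (390.6346130371094, 209.1826934814453) ray [ 590.64036791 -134.91111735   70.        ] zmed 70.15321075192381 ext [49.52984536 56.69986851]
jc (315.0550537109375, 207.28440856933594) ray [594.30933307  65.69586669  70.        ] zmed 70.29066595952409 ext [50.59740484 48.01591592]
blue (368.7608642578125, 301.1739196777344) ray [348.02956701 -75.89765994  70.        ] zmed 70.13119735215211 ext [49.08300884 48.8880746 ]
blue2 (411.4827575683594, 310.887939453125) ray [ 324.2542547  -185.79870612   70.        ] zmed 70.41558486477561 ext [51.20549048 50.90061305]
pink (445.5, 246.5) ray [ 492.11838254 -277.42384063   70.        ] zmed 69.71031869437147 ext [50.91637802 50.17471223]
holder (487.1653747558594, 190.47080993652344) ray [ 630.59680277 -372.76104229  120.        ] zmed 114.8676028977745 ext [78.8391745 77.295588 ]
squeeze (264.8846130371094, 261.19232177734375) ray [445.56686616 189.13647854 120.        ] zmed 134.35387882125502 ext [51.11107353 50.25414613]
div fronts z42 [[ 548.20417142   98.40483879]
 [ 548.72985975   30.72156525]
 [ 549.26711455  -39.62917348]
 [ 549.79442755 -109.89712796]
 [ 550.31153592 -180.04000235]
 [ 550.81821462 -250.01614211]]
```

View pics/crop.png

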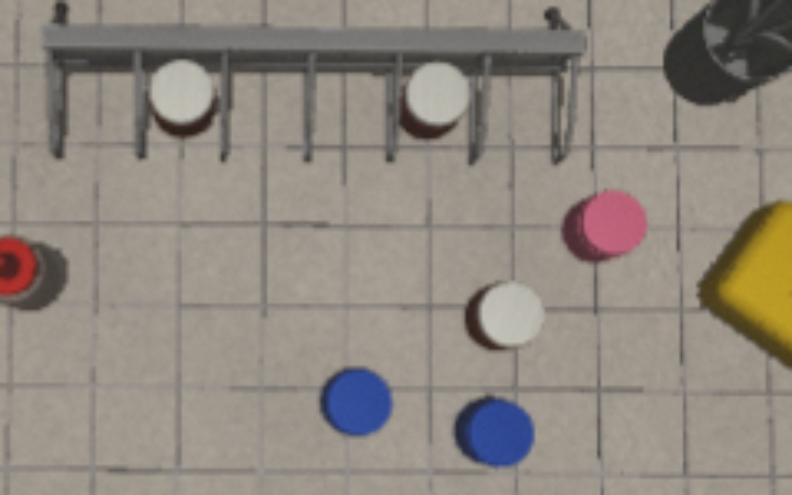

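>>> play_rows(
  moves=[
    {"rz": -8.6, "grip": 0},
    {"rz": -8.6, "grip": 0},
    {"tx": -29, "ty": -47, "grip": 0},
    {"tx": -29, "ty": -47, "grip": 0},
    {"tx": -29, "ty": -47, "grip": 0},
    {"tx": -29, "ty": -47, "grip": 0},
    {"tx": -29, "ty": -47, "grip": 0},
    {"tx": -29, "ty": -47, "grip": 0},
    {"tx": -29, "ty": -47, "grip": 0},
    {"tx": -29, "ty": -47, "grip": 0},
  ],
  grip_force=40,
)

```text
schema error: expected keys tx, ty, tz, rx, ry, rz, grip
```

>>> play_rows(
  moves=[
    {"tx": 0, "ty": 0, "tz": 0, "rx": 0, "ry": 0, "rz": -8.6, "grip": 0},
    {"tx": 0, "ty": 0, "tz": 0, "rx": 0, "ry": 0, "rz": -8.6, "grip": 0},
    {"tx": -29, "ty": -47, "tz": 0, "rx": 0, "ry": 0, "rz": 0, "grip": 0},
    {"tx": -29, "ty": -47, "tz": 0, "rx": 0, "ry": 0, "rz": 0, "grip": 0},
    {"tx": -29, "ty": -47, "tz": 0, "rx": 0, "ry": 0, "rz": 0, "grip": 0},
    {"tx": -29, "ty": -47, "tz": 0, "rx": 0, "ry": 0, "rz": 0, "grip": 0},
    {"tx": -29, "ty": -47, "tz": 0, "rx": 0, "ry": 0, "rz": 0, "grip": 0},
    {"tx": -29, "ty": -47, "tz": 0, "rx": 0, "ry": 0, "rz": 0, "grip": 0},
    {"tx": -29, "ty": -47, "tz": 0, "rx": 0, "ry": 0, "rz": 0, "grip": 0},
    {"tx": -29, "ty": -47, "tz": 0, "rx": 0, "ry": 0, "rz": 0, "grip": 0},
  ],
  grip_force=40,
)

```text
t: 1.35
tcp_pos: [402.5, 171.7, 256.2]
orientation: [[-1.0, -0.0, 0.0], [-0.0, 1.0, -0.0], [-0.0, -0.0, -1.0]]
contact_force: [1.1, 0.8, 0.3]
width: 0.4
```

>>> play_rows(
  moves=[
    {"tx": -28.5, "ty": -48, "tz": 0, "rx": 0, "ry": 0, "rz": 0, "grip": 0},
    {"tx": -28.5, "ty": -48, "tz": 0, "rx": 0, "ry": 0, "rz": 0, "grip": 0},
    {"tx": -28.5, "ty": -48, "tz": 0, "rx": 0, "ry": 0, "rz": 0, "grip": 0},
    {"tx": -28.5, "ty": -48, "tz": 0, "rx": 0, "ry": 0, "rz": 0, "grip": 0},
    {"tx": -28.5, "ty": -48, "tz": 0, "rx": 0, "ry": 0, "rz": 0, "grip": 0},
    {"tx": -28.5, "ty": -48, "tz": 0, "rx": 0, "ry": 0, "rz": 0, "grip": 0},
    {"tx": -28.5, "ty": -48, "tz": 0, "rx": 0, "ry": 0, "rz": 0, "grip": 0},
    {"tx": -28.5, "ty": -48, "tz": 20, "rx": 0, "ry": 0, "rz": 0, "grip": 0},
    {"tx": 0, "ty": 0, "tz": 50, "rx": 0, "ry": 0, "rz": 0, "grip": 0},
    {"tx": 0, "ty": 0, "tz": 40, "rx": 0, "ry": 0, "rz": 0, "grip": 0},
  ],
)

```text
t: 2.6
tcp_pos: [629.7, -211.0, 143.6]
orientation: [[-1.0, 0.001, -0.002], [0.001, 1.0, 0.001], [0.002, 0.001, -1.0]]
contact_force: [0.8, -0.2, -0.4]
width: -0.3
```

```bash
python3 - <<'E'
from h import *
W=cloud('top',np.load('top1.npy'));z=W[...,2];ii=np.mgrid[0:480,0:640]
m=(z>87)&(z<93)&(ii[0]>175)&(ii[0]<205)&(ii[1]>265)&(ii[1]<445);P=W[m]
for a in range(-240,180,35):
    q=P[(P[:,1]>a)&(P[:,1]<a+35)];print(a,len(q),np.round(np.percentile(q[:,0],[2,50,98]),1))
s=manip.get_state();print(s['tcp_pos'],s['contact_force'],s['joints'])
im,d=shot('side','side2');cv2.imwrite('pics/s2c.png',cv2.resize(im[170:370,280:520],None,fx=3,fy=3))
E
```

```text
-240 78 [622.6 632.7 641.5]
-205 77 [623.7 632.8 641.2]
-170 83 [624.2 632.7 643.3]
-135 75 [624.1 634.9 643.5]
-100 87 [624.1 632.6 643.4]
-65 80 [623.3 633.8 642.8]
-30 71 [623.9 633.6 642.9]
5 77 [624.7 633.8 642.2]
40 75 [625.3 633.7 641.9]
75 79 [625.1 633.6 644.9]
110 85 [625.1 635.5 644.5]
145 77 [624.8 635.  644. ]
[ 629.68508866 -211.00429869  143.55831659] [ 0.84348961 -0.23032094 -0.38356236] [-2.51647965e+01  2.24252492e+01  7.81551293e+01 -4.07538921e-03
  7.95380219e+01 -1.15131810e+02]
```

View pics/s2c.png

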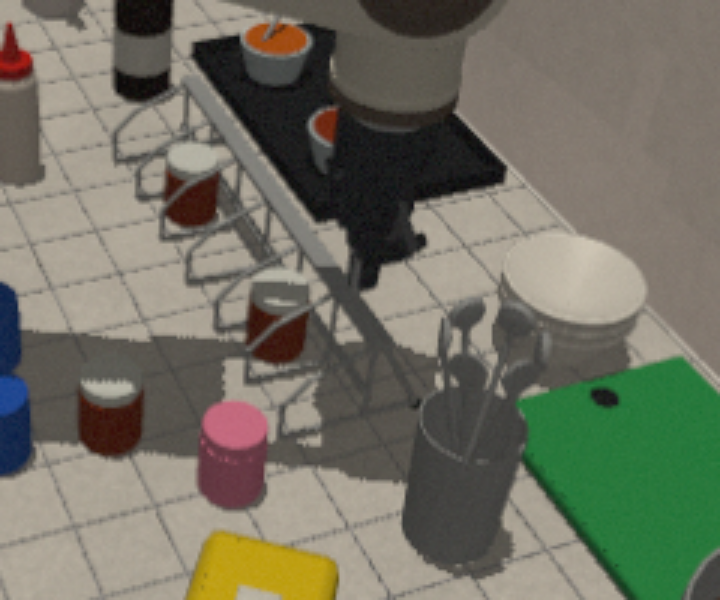

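The fingertip hangs above the rail near its right end, at crop (365,275), and the holder is well clear. The rail's mid x is 633.

>>> play_rows(
  moves=[
    {"tx": -3, "ty": 0, "tz": 20, "rx": 0, "ry": 0, "rz": 0, "grip": 0},
    {"tx": 0, "ty": 0, "tz": 4, "rx": 0, "ry": 0, "rz": 0, "grip": 0},
    {"tx": 0, "ty": 0, "tz": 2, "rx": 0, "ry": 0, "rz": 0, "grip": 0},
    {"tx": 0, "ty": 0, "tz": 1, "rx": 0, "ry": 0, "rz": 0, "grip": 0},
    {"tx": 0, "ty": 0, "tz": 0, "rx": 0, "ry": 0, "rz": 0, "grip": 0},
  ],
)

```text
t: 3.28
tcp_pos: [633.3, -210.5, 120.0]
orientation: [[-1.0, -0.0, 0.001], [-0.0, 1.0, -0.0], [-0.001, -0.0, -1.0]]
contact_force: [-0.1, -0.1, -0.2]
width: 0.2
```

>>> play_rows(
  moves=[
    {"tx": 0, "ty": 0, "tz": 2, "rx": 0, "ry": 0, "rz": 0, "grip": 0},
    {"tx": 0, "ty": 0, "tz": 1, "rx": 0, "ry": 0, "rz": 0, "grip": 0},
    {"tx": 0, "ty": 0, "tz": 0.5, "rx": 0, "ry": 0, "rz": 0, "grip": 0},
    {"tx": 0, "ty": 0, "tz": 0, "rx": 0, "ry": 0, "rz": 0, "grip": 0},
  ],
)

```text
t: 3.78
tcp_pos: [633.1, -210.5, 115.8]
orientation: [[-1.0, -0.0, -0.0], [-0.0, 1.0, -0.0], [0.0, -0.0, -1.0]]
contact_force: [0.3, 0.3, 0.2]
width: -0.3
```

>>> play_rows(
  moves=[
    {"tx": 0, "ty": 0, "tz": 0.7, "rx": 0, "ry": 0, "rz": 0, "grip": 0},
    {"tx": 0, "ty": 0, "tz": 0.7, "rx": 0, "ry": 0, "rz": 0, "grip": 0},
    {"tx": 0, "ty": 0, "tz": 0, "rx": 0, "ry": 0, "rz": 0, "grip": 0},
  ],
)

```text
t: 4.15
tcp_pos: [633.2, -210.5, 115.0]
orientation: [[-1.0, -0.0, 0.0], [-0.0, 1.0, -0.0], [-0.0, -0.0, -1.0]]
contact_force: [-3.9, 0.2, 7.4]
width: 0.0
```

Contact at 7.4 N. Now I slide in +y.

>>> play_rows(
  moves=[
    {"tx": 0, "ty": 0, "tz": 0.2, "rx": 0, "ry": 0, "rz": 0, "grip": 0},
    {"tx": 0, "ty": 0, "tz": 0, "rx": 0, "ry": 0, "rz": 0, "grip": 0},
    {"tx": 0, "ty": 6, "tz": 0, "rx": 0, "ry": 0, "rz": 0, "grip": 0},
    {"tx": 0, "ty": 6, "tz": 0, "rx": 0, "ry": 0, "rz": 0, "grip": 0},
    {"tx": 0, "ty": 6, "tz": 0, "rx": 0, "ry": 0, "rz": 0, "grip": 0},
    {"tx": 0, "ty": 6, "tz": 0, "rx": 0, "ry": 0, "rz": 0, "grip": 0},
    {"tx": 0, "ty": 6, "tz": 0, "rx": 0, "ry": 0, "rz": 0, "grip": 0},
    {"tx": 0, "ty": 6, "tz": 0, "rx": 0, "ry": 0, "rz": 0, "grip": 0},
    {"tx": 0, "ty": 6, "tz": 0, "rx": 0, "ry": 0, "rz": 0, "grip": 0},
  ],
)

```text
t: 5.28
tcp_pos: [633.5, -169.0, 115.1]
orientation: [[-1.0, -0.0, 0.001], [-0.0, 1.0, -0.002], [-0.001, -0.002, -1.0]]
contact_force: [-0.0, -3.9, 6.6]
width: 0.0
```

>>> play_rows(
  moves=[
    {"tx": 0, "ty": 6, "tz": 0.1, "rx": 0, "ry": 0, "rz": 0, "grip": 0},
    {"tx": 0, "ty": 6, "tz": 0, "rx": 0, "ry": 0, "rz": 0, "grip": 0},
    {"tx": 0, "ty": 6, "tz": 0, "rx": 0, "ry": 0, "rz": 0, "grip": 0},
    {"tx": 0, "ty": 6, "tz": 0, "rx": 0, "ry": 0, "rz": 0, "grip": 0},
    {"tx": 0, "ty": 6, "tz": 0, "rx": 0, "ry": 0, "rz": 0, "grip": 0},
    {"tx": 0, "ty": 6, "tz": 0, "rx": 0, "ry": 0, "rz": 0, "grip": 0},
    {"tx": 0, "ty": 6, "tz": 0, "rx": 0, "ry": 0, "rz": 0, "grip": 0},
    {"tx": 0, "ty": 6, "tz": 0, "rx": 0, "ry": 0, "rz": 0, "grip": 0},
  ],
)

```text
t: 6.28
tcp_pos: [633.5, -121.1, 115.0]
orientation: [[-1.0, -0.0, 0.002], [-0.0, 1.0, -0.002], [-0.002, -0.002, -1.0]]
contact_force: [0.2, -4.7, 6.3]
width: 0.3
```

>>> play_rows(
  moves=[
    {"tx": 0, "ty": 6, "tz": 0.1, "rx": 0, "ry": 0, "rz": 0, "grip": 0},
    {"tx": 0, "ty": 6, "tz": 0, "rx": 0, "ry": 0, "rz": 0, "grip": 0},
    {"tx": 0, "ty": 6, "tz": 0, "rx": 0, "ry": 0, "rz": 0, "grip": 0},
    {"tx": 0, "ty": 6, "tz": 0, "rx": 0, "ry": 0, "rz": 0, "grip": 0},
    {"tx": 0, "ty": 6, "tz": 0, "rx": 0, "ry": 0, "rz": 0, "grip": 0},
    {"tx": 0, "ty": 6, "tz": 0, "rx": 0, "ry": 0, "rz": 0, "grip": 0},
    {"tx": 0, "ty": 6, "tz": 0, "rx": 0, "ry": 0, "rz": 0, "grip": 0},
    {"tx": 0, "ty": 6, "tz": 0, "rx": 0, "ry": 0, "rz": 0, "grip": 0},
    {"tx": 0, "ty": 0, "tz": 0, "rx": 0, "ry": 0, "rz": 0, "grip": 0},
    {"tx": 0, "ty": 0, "tz": 0, "rx": 0, "ry": 0, "rz": 0, "grip": 0},
  ],
)

```text
t: 7.52
tcp_pos: [633.6, -72.6, 115.0]
orientation: [[-1.0, -0.0, 0.002], [-0.0, 1.0, -0.001], [-0.002, -0.001, -1.0]]
contact_force: [-0.5, 0.6, 8.5]
width: -0.1
```

>>> play_rows(
  moves=[
    {"tx": 0, "ty": 0, "tz": -40, "rx": 0, "ry": 0, "rz": 0, "grip": 0},
    {"tx": 0, "ty": 0, "tz": -45, "rx": 0, "ry": 0, "rz": 0, "grip": 20},
    {"tx": 50, "ty": -34, "tz": 0, "rx": 0, "ry": 0, "rz": 0, "grip": 20},
    {"tx": 50, "ty": -34, "tz": 0, "rx": 0, "ry": 0, "rz": 0, "grip": 20},
    {"tx": 50, "ty": -34, "tz": 0, "rx": 0, "ry": 0, "rz": 0, "grip": 20},
    {"tx": 50, "ty": -34, "tz": 0, "rx": 0, "ry": 0, "rz": 0, "grip": 20},
    {"tx": 50, "ty": -34, "tz": 0, "rx": 0, "ry": 0, "rz": 0, "grip": 20},
    {"tx": 0, "ty": 0, "tz": 0, "rx": 0, "ry": 0, "rz": 10, "grip": 20},
    {"tx": 0, "ty": 0, "tz": 0, "rx": 0, "ry": 0, "rz": 10, "grip": 20},
    {"tx": 0, "ty": 0, "tz": 0, "rx": 0, "ry": 0, "rz": 10, "grip": 20},
  ],
)

```text
t: 8.78
tcp_pos: [383.0, -242.8, 199.2]
orientation: [[-0.863, 0.505, 0.0], [0.505, 0.863, -0.0], [-0.0, -0.0, -1.0]]
contact_force: [0.3, 0.2, 0.0]
width: 20.1
```

>>> play_rows(
  moves=[
    {"tx": 0, "ty": 0, "tz": 0, "rx": 0, "ry": 0, "rz": 10, "grip": 20},
    {"tx": 0, "ty": 0, "tz": 0, "rx": 0, "ry": 0, "rz": 10, "grip": 20},
    {"tx": 0, "ty": 0, "tz": 0, "rx": 0, "ry": 0, "rz": 10, "grip": 20},
    {"tx": 0, "ty": 0, "tz": 0, "rx": 0, "ry": 0, "rz": 10, "grip": 20},
    {"tx": 0, "ty": 0, "tz": 0, "rx": 0, "ry": 0, "rz": 10, "grip": 20},
    {"tx": 0, "ty": 0, "tz": 0, "rx": 0, "ry": 0, "rz": 10, "grip": 20},
    {"tx": 0, "ty": 0, "tz": 0, "rx": 0, "ry": 0, "rz": 10, "grip": 20},
    {"tx": 0, "ty": 0, "tz": 0, "rx": 0, "ry": 0, "rz": 10, "grip": 20},
    {"tx": 0, "ty": 0, "tz": 0, "rx": 0, "ry": 0, "rz": 10, "grip": 20},
    {"tx": 0, "ty": 0, "tz": 0, "rx": 0, "ry": 0, "rz": 0, "grip": 20},
  ],
)

```text
t: 10.02
tcp_pos: [383.1, -242.6, 199.1]
orientation: [[0.499, 0.867, 0.0], [0.867, -0.499, -0.0], [-0.0, 0.0, -1.0]]
contact_force: [0.1, 0.5, -0.6]
width: 19.7
```

```bash
python3 - <<'E'
from h import *
s=manip.get_state();R=np.array(s['orientation']);p=np.array(s['tcp_pos']);print(p,R,s['joints'],s['width'],s['t'])
j=np.array([417.5,-194.5]);g=np.array([490,-72]);d=(g-j)/np.hypot(*(g-j));print('d',d,'in tool',R[:2,:2].T@d)
print('lateral off', R[:2,:2].T@(p[:2]-j))
E
```

```text
[ 383.13727351 -242.57207149  199.09967043] [[ 4.98919890e-01  8.66648100e-01  1.18439045e-04]
 [ 8.66648099e-01 -4.98919861e-01 -2.10199554e-04]
 [-1.23077452e-04  2.07517712e-04 -9.99999971e-01]] [-4.20864615e+01 -4.52423566e+00  1.02616987e+02 -4.43386280e-03
  8.18941405e+01 -1.21572710e+01] 19.67622409989834 10.025
d [0.50932089 0.86057668] in tool [0.99992747 0.01204319]
lateral off [-58.80581711  -5.79628038]
```

>>> play_rows(
  moves=[
    {"tx": 0, "ty": 5.8, "tz": 54, "rx": 0, "ry": 0, "rz": 0, "grip": 20},
    {"tx": 0, "ty": 0, "tz": 50, "rx": 0, "ry": 0, "rz": 0, "grip": 20},
    {"tx": 0, "ty": 0, "tz": 40, "rx": 0, "ry": 0, "rz": 0, "grip": 20},
    {"tx": 0, "ty": 0, "tz": 20, "rx": 0, "ry": 0, "rz": 0, "grip": 20},
    {"tx": 10, "ty": 0, "tz": 0, "rx": 0, "ry": 0, "rz": 0, "grip": 20},
    {"tx": 6, "ty": 0, "tz": 0, "rx": 0, "ry": 0, "rz": 0, "grip": 20},
    {"tx": 6, "ty": 0, "tz": 0, "rx": 0, "ry": 0, "rz": 0, "grip": 20},
    {"tx": 6, "ty": 0, "tz": 0, "rx": 0, "ry": 0, "rz": 0, "grip": 20},
    {"tx": 6, "ty": 0, "tz": 0, "rx": 0, "ry": 0, "rz": 0, "grip": 20},
  ],
)

```text
t: 11.15
tcp_pos: [405.5, -216.0, 35.5]
orientation: [[0.499, 0.866, 0.001], [0.866, -0.499, -0.001], [-0.001, 0.001, -1.0]]
contact_force: [-1.9, -2.2, 3.0]
width: 20.0
```

>>> play_rows(
  moves=[
    {"tx": 7, "ty": 0, "tz": 0, "rx": 0, "ry": 0, "rz": 0, "grip": 20},
    {"tx": 7, "ty": 0, "tz": 0, "rx": 0, "ry": 0, "rz": 0, "grip": 20},
    {"tx": 7, "ty": 0, "tz": 0, "rx": 0, "ry": 0, "rz": 0, "grip": 20},
    {"tx": 7, "ty": 0, "tz": 0, "rx": 0, "ry": 0, "rz": 0, "grip": 20},
    {"tx": 0, "ty": 0, "tz": 0, "rx": 0, "ry": 0, "rz": 0, "grip": 20},
  ],
)

```text
t: 11.78
tcp_pos: [419.3, -191.2, 34.8]
orientation: [[0.499, 0.867, -0.0], [0.867, -0.499, 0.0], [0.0, -0.0, -1.0]]
contact_force: [-0.6, -0.1, -0.3]
width: 20.0
```

```bash
python3 - <<'E'
from h import *
im,d=shot('side','side3');cv2.imwrite('pics/s3c.png',cv2.resize(im[170:370,200:440],None,fx=3,fy=3))
E
```

```text
(no output)
```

View pics/s3c.png

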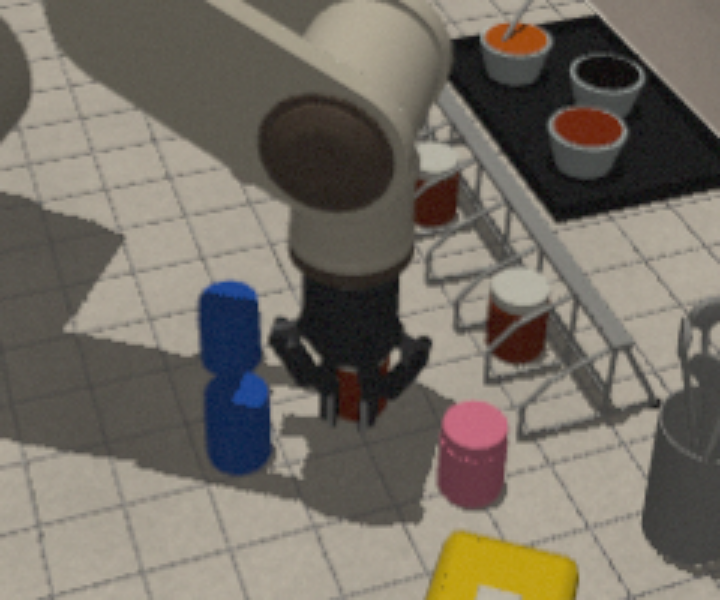

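The jar sits centred between the two fingertips at crop (350,390), and the blue and pink decoys are clear. I continue the diagonal push.

>>> play_rows(
  moves=[
    {"tx": 8, "ty": 0, "tz": 0, "rx": 0, "ry": 0, "rz": 0, "grip": 20},
    {"tx": 8, "ty": 0, "tz": 0, "rx": 0, "ry": 0, "rz": 0, "grip": 20},
    {"tx": 8, "ty": 0, "tz": 0, "rx": 0, "ry": 0, "rz": 0, "grip": 20},
    {"tx": 8, "ty": 0, "tz": 0, "rx": 0, "ry": 0, "rz": 0, "grip": 20},
    {"tx": 8, "ty": 0, "tz": 0, "rx": 0, "ry": 0, "rz": 0, "grip": 20},
    {"tx": 8, "ty": 0, "tz": 0, "rx": 0, "ry": 0, "rz": 0, "grip": 20},
    {"tx": 8, "ty": 0, "tz": 0, "rx": 0, "ry": 0, "rz": 0, "grip": 20},
    {"tx": 8, "ty": 0, "tz": 0, "rx": 0, "ry": 0, "rz": 0, "grip": 20},
    {"tx": 8, "ty": 0, "tz": 0, "rx": 0, "ry": 0, "rz": 0, "grip": 20},
    {"tx": 8, "ty": 0, "tz": 0, "rx": 0, "ry": 0, "rz": 0, "grip": 20},
  ],
)

```text
t: 13.08
tcp_pos: [459.4, -122.0, 35.0]
orientation: [[0.5, 0.866, -0.0], [0.866, -0.5, -0.0], [-0.0, -0.0, -1.0]]
contact_force: [-1.0, -1.7, -0.9]
width: 20.2
```

>>> play_rows(
  moves=[
    {"tx": 8, "ty": 0, "tz": 0, "rx": 0, "ry": 0, "rz": 0, "grip": 20},
    {"tx": 8, "ty": 0, "tz": 0, "rx": 0, "ry": 0, "rz": 0, "grip": 20},
    {"tx": 0, "ty": 0, "tz": 0, "rx": 0, "ry": 0, "rz": 0, "grip": 20},
  ],
)

```text
t: 13.45
tcp_pos: [467.4, -108.1, 35.0]
orientation: [[0.499, 0.867, 0.0], [0.867, -0.499, 0.0], [0.0, -0.0, -1.0]]
contact_force: [-0.3, 0.1, -0.6]
width: 19.7
```

```bash
python3 - <<'E'
from h import *
s=manip.get_state();print(s['tcp_pos'],s['t'])
im,d=shot('side','side4');W=cloud('side',d)
hsv=cv2.cvtColor(im,cv2.COLOR_BGR2HSV)
# brown glass pixels near expected jar
m=((hsv[...,0]<12)|(hsv[...,0]>170))&(hsv[...,1]>110)&(hsv[...,2]<140)&(W[...,2]>2)&(W[...,2]<75)&(W[...,0]>400)&(W[...,0]<560)&(W[...,1]>-200)&(W[...,1]<20)
P=W[m];print(len(P),np.percentile(P,[3,50,97],axis=0))
from scipy.optimize import least_squares
f=least_squares(lambda c:np.hypot(P[:,0]-c[0],P[:,1]-c[1])-27,[490,-72],loss='soft_l1');print('jar fit',f.x)
# gripper dark pixels: extents by height
p=s['tcp_pos'];R=np.array(s['orientation']);Q=(W-p)@R
g=(hsv[...,2]<70)&(abs(Q[...,0])<60)&(abs(Q[...,1])<75)&(W[...,2]>5)&~m
for z in range(5,150,10):
    q=Q[g&(W[...,2]>z)&(W[...,2]<=z+10)]
    if len(q)>3:print(z,len(q),np.round(np.percentile(q[:,:2],[3,97],axis=0).T.ravel()))
cv2.imwrite('pics/s4c.png',cv2.resize(im[150:350,220:460],None,fx=3,fy=3))
E
```

```text
[ 467.36015379 -108.12435265   34.99824724] 13.45
118 [[ 464.90160704 -104.35751605    4.64283238]
 [ 472.2776662   -98.7144616    31.56629686]
 [ 503.88048797  -93.03694793   55.05902788]]
jar fit [485.78433307 -76.72813604]
5 7 [ -7.  39. -17.  64.]
15 23 [-15.  16. -21.  39.]
25 32 [-14.   1. -21.  24.]
35 28 [-13.   5. -21.  24.]
45 34 [-15.  11. -27.  34.]
55 94 [-17.   8. -36.  40.]
65 80 [-16.   8. -42.  46.]
75 84 [-19.   8. -49.  49.]
85 84 [-20.  -3. -52.  54.]
95 123 [-20.  -2. -55.  62.]
105 173 [-22.   7. -57.  62.]
115 88 [-22.   3. -38.  42.]
125 22 [-14.  -2. -36.  39.]
135 55 [-40.  -7. -27.  37.]
145 92 [-40.  -7. -29.  37.]
```

View pics/s4c.png

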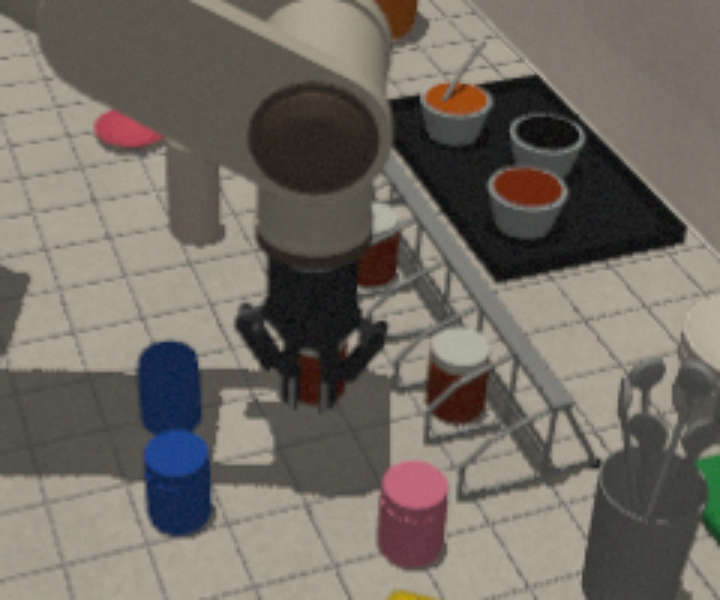

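The jar fit gives (486,−77), upright between the fingers. It needs about 5 mm more. After that I back off, lift, turn to face +x, and look from above.

>>> play_rows(
  moves=[
    {"tx": 3, "ty": 0, "tz": 0, "rx": 0, "ry": 0, "rz": 0, "grip": 20},
    {"tx": 2, "ty": 0, "tz": 0, "rx": 0, "ry": 0, "rz": 0, "grip": 20},
    {"tx": 0, "ty": 0, "tz": 0, "rx": 0, "ry": 0, "rz": 0, "grip": 20},
    {"tx": -20, "ty": 0, "tz": 0, "rx": 0, "ry": 0, "rz": 0, "grip": 20},
    {"tx": -20, "ty": 0, "tz": 0, "rx": 0, "ry": 0, "rz": 0, "grip": 20},
    {"tx": 0, "ty": 0, "tz": -50, "rx": 0, "ry": 0, "rz": 0, "grip": 12},
    {"tx": 0, "ty": 0, "tz": -55, "rx": 0, "ry": 0, "rz": 0, "grip": 12},
    {"tx": 0, "ty": 0, "tz": 0, "rx": 0, "ry": 0, "rz": 10, "grip": 12},
    {"tx": 0, "ty": 0, "tz": 0, "rx": 0, "ry": 0, "rz": 10, "grip": 12},
    {"tx": 0, "ty": 0, "tz": 0, "rx": 0, "ry": 0, "rz": 10, "grip": 12},
  ],
)

```text
t: 14.75
tcp_pos: [449.6, -138.9, 140.1]
orientation: [[0.869, 0.495, 0.0], [0.495, -0.869, -0.0], [0.0, 0.0, -1.0]]
contact_force: [-0.6, -0.3, 0.2]
width: 12.1
```

>>> play_rows(
  moves=[
    {"tx": 0, "ty": 0, "tz": 0, "rx": 0, "ry": 0, "rz": 10, "grip": 12},
    {"tx": 0, "ty": 0, "tz": 0, "rx": 0, "ry": 0, "rz": 10, "grip": 12},
    {"tx": 0, "ty": 0, "tz": 0, "rx": 0, "ry": 0, "rz": 10, "grip": 12},
    {"tx": -20, "ty": 0, "tz": 0, "rx": 0, "ry": 0, "rz": 0, "grip": 12},
    {"tx": 0, "ty": 0, "tz": 0, "rx": 0, "ry": 0, "rz": 0, "grip": 12},
  ],
)

```text
t: 15.38
tcp_pos: [429.0, -138.9, 140.1]
orientation: [[1.0, 0.0, 0.0], [0.0, -1.0, -0.0], [0.0, 0.0, -1.0]]
contact_force: [0.6, 0.8, -0.1]
width: 12.0
```

```bash
python3 - <<'E'
from h import *
s=manip.get_state();print(s['tcp_pos'],s['orientation'],s['t'],s['joints'])
im,d=shot('top','top5');W=cloud('top',d);z=W[...,2]
m=(z>66)&(z<74)&(W[...,0]>445)&(W[...,0]<545)&(abs(W[...,1]+72)<60)
P=W[m];print(len(P),P.min(0),P.max(0))
if len(P):
    v,u=np.nonzero(m);print((u.min()+u.max())/2,(v.min()+v.max())/2,ray('top',[((u.min()+u.max())/2,(v.min()+v.max())/2)],70))
cv2.imwrite('pics/t5c.png',cv2.resize(im[170:370,260:500],None,fx=3,fy=3))
im,d=shot('side','side5')
W=cloud('side',d);z=W[...,2];hsv=cv2.cvtColor(im,cv2.COLOR_BGR2HSV)
m=(z>66)&(z<74)&(W[...,0]>445)&(W[...,0]<545)&(abs(W[...,1]+72)<60)&(hsv[...,1]<60)
P=W[m];print('side',len(P),P.min(0) if len(P) else 0,P.max(0) if len(P) else 0)
E
```

```text
[ 429.04964352 -138.91536494  140.08608507] [[ 9.99999992e-01  1.04732947e-04  7.24528536e-05]
 [ 1.04736023e-04 -9.99999994e-01 -4.24444710e-05]
 [ 7.24484078e-05  4.24520591e-05 -9.99999996e-01]] 15.375 [-2.77455513e+01 -2.22160368e+00  1.07578911e+02 -2.27826067e-04
  7.46378869e+01  6.22485082e+01]
266 [462.69285458 -98.41241495  66.0276271 ] [510.70115622 -50.68776489  73.95196382]
368.0 248.0 [[486.52880928 -74.53691696  70.        ]]
side 138 [ 466.0842586  -102.60567509   66.058824  ] [511.96624968 -53.00017413  73.23498974]
```

View pics/t5c.png

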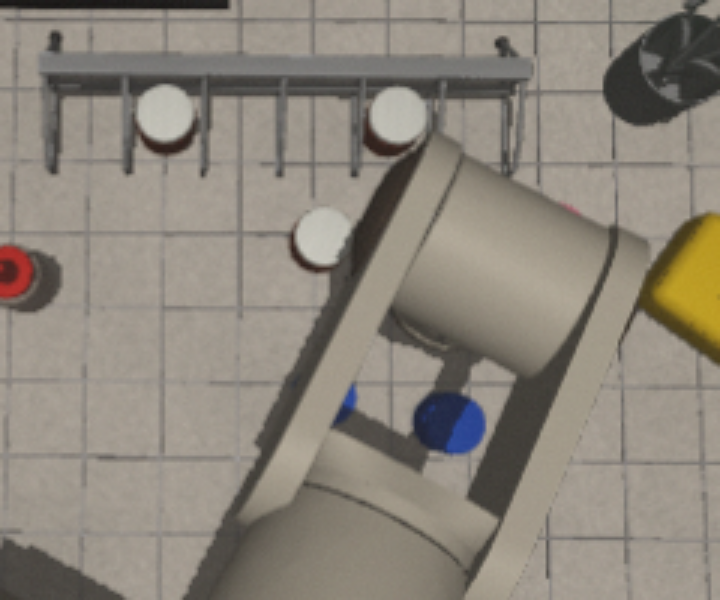

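The jar is upright at about (487,−74.5), in line with the third gap, whose dividers are at crop columns 281 and 355. The other things have not moved. I now line up at y=−72 and push in +x.

>>> play_rows(
  moves=[
    {"tx": 0, "ty": -33, "tz": 0, "rx": 0, "ry": 0, "rz": 0, "grip": 18},
    {"tx": 0, "ty": -34, "tz": 0, "rx": 0, "ry": 0, "rz": 0, "grip": 18},
    {"tx": 0, "ty": 0, "tz": 40, "rx": 0, "ry": 0, "rz": 0, "grip": 18},
    {"tx": 0, "ty": 0, "tz": 40, "rx": 0, "ry": 0, "rz": 0, "grip": 18},
    {"tx": 0, "ty": 0, "tz": 13, "rx": 0, "ry": 0, "rz": 0, "grip": 18},
    {"tx": 8, "ty": 0, "tz": 0, "rx": 0, "ry": 0, "rz": 0, "grip": 18},
    {"tx": 7, "ty": 0, "tz": 0, "rx": 0, "ry": 0, "rz": 0, "grip": 18},
    {"tx": 5, "ty": 0, "tz": 0, "rx": 0, "ry": 0, "rz": 0, "grip": 18},
    {"tx": 5, "ty": 0, "tz": 0, "rx": 0, "ry": 0, "rz": 0, "grip": 18},
    {"tx": 5, "ty": 0, "tz": 0, "rx": 0, "ry": 0, "rz": 0, "grip": 18},
  ],
)

```text
t: 16.73
tcp_pos: [459.8, -72.0, 47.3]
orientation: [[1.0, 0.0, -0.0], [0.0, -1.0, -0.0], [-0.0, 0.0, -1.0]]
contact_force: [-4.1, -0.3, 3.5]
width: 17.7
```

>>> play_rows(
  moves=[
    {"tx": 6, "ty": 0, "tz": 0, "rx": 0, "ry": 0, "rz": 0, "grip": 18},
    {"tx": 6, "ty": 0, "tz": 0, "rx": 0, "ry": 0, "rz": 0, "grip": 18},
    {"tx": 6, "ty": 0, "tz": 0, "rx": 0, "ry": 0, "rz": 0, "grip": 18},
    {"tx": 6, "ty": 0, "tz": 0, "rx": 0, "ry": 0, "rz": 0, "grip": 18},
    {"tx": 6, "ty": 0, "tz": 0, "rx": 0, "ry": 0, "rz": 0, "grip": 18},
    {"tx": 0, "ty": 0, "tz": 0, "rx": 0, "ry": 0, "rz": 0, "grip": 18},
  ],
)

```text
t: 17.48
tcp_pos: [490.1, -72.0, 46.9]
orientation: [[1.0, 0.0, 0.001], [0.0, -1.0, -0.0], [0.001, 0.0, -1.0]]
contact_force: [0.2, 0.2, -0.1]
width: 18.1
```

```bash
cat > jar.py <<'E'
from h import *
from scipy.optimize import least_squares
s=manip.get_state();p=s['tcp_pos'];print(p,s['contact_force'],s['t'])
im,d=shot('side',f"side_{s['t']:.2f}");W=cloud('side',d);hsv=cv2.cvtColor(im,cv2.COLOR_BGR2HSV)
m=((hsv[...,0]<12)|(hsv[...,0]>170))&(hsv[...,1]>110)&(hsv[...,2]<140)&(W[...,2]>2)&(W[...,2]<75)&(abs(W[...,0]-p[0]-35)<45)&(abs(W[...,1]+72)<38)
P=W[m];print(len(P),np.percentile(P,[3,97],axis=0).round(1))
print('jar fit',least_squares(lambda c:np.hypot(P[:,0]-c[0],P[:,1]-c[1])-27,[p[0]+35,-72],loss='soft_l1').x)
im,d=shot('top',f"top_{s['t']:.2f}");W=cloud('top',d);z=W[...,2]
m=(z>66)&(z<74)&(W[...,0]>p[0]+5)&(W[...,0]<p[0]+75)&(abs(W[...,1]+72)<33);P=W[m];print('top lid',len(P),P.min(0) if len(P) else 0,P.max(0) if len(P) else 0)
E
python3 jar.py
```

```text
[490.14073873 -71.95765084  46.92779484] [ 0.19632997  0.19843913 -0.13509495] 17.475
231 [[ 503.1 -101.2    4.8]
 [ 545.5  -84.4   54.4]]
jar fit [526.96558211 -72.22548343]
top lid 0 0 0
```

>>> play_rows(
  moves=[
    {"tx": 6, "ty": 0, "tz": 0, "rx": 0, "ry": 0, "rz": 0, "grip": 18},
    {"tx": 6, "ty": 0, "tz": 0, "rx": 0, "ry": 0, "rz": 0, "grip": 18},
    {"tx": 6, "ty": 0, "tz": 0, "rx": 0, "ry": 0, "rz": 0, "grip": 18},
    {"tx": 6, "ty": 0, "tz": 0, "rx": 0, "ry": 0, "rz": 0, "grip": 18},
    {"tx": 6, "ty": 0, "tz": 0, "rx": 0, "ry": 0, "rz": 0, "grip": 18},
    {"tx": 6, "ty": 0, "tz": 0, "rx": 0, "ry": 0, "rz": 0, "grip": 18},
    {"tx": 6, "ty": 0, "tz": 0, "rx": 0, "ry": 0, "rz": 0, "grip": 18},
    {"tx": 6, "ty": 0, "tz": 0, "rx": 0, "ry": 0, "rz": 0, "grip": 18},
  ],
)

```text
t: 18.58
tcp_pos: [538.0, -71.9, 47.0]
orientation: [[1.0, 0.0, -0.0], [0.0, -1.0, -0.0], [-0.0, 0.0, -1.0]]
contact_force: [-1.6, 0.6, -0.3]
width: 17.9
```

>>> play_rows(
  moves=[
    {"tx": 4, "ty": 0, "tz": 0, "rx": 0, "ry": 0, "rz": 0, "grip": 18},
    {"tx": 4, "ty": 0, "tz": 0, "rx": 0, "ry": 0, "rz": 0, "grip": 18},
    {"tx": 4, "ty": 0, "tz": 0, "rx": 0, "ry": 0, "rz": 0, "grip": 18},
  ],
)

```text
t: 18.95
tcp_pos: [549.8, -71.9, 47.0]
orientation: [[1.0, 0.0, -0.0], [0.0, -1.0, -0.0], [-0.0, 0.0, -1.0]]
contact_force: [-1.7, 0.3, -0.3]
width: 17.9
```

```bash
python3 jar.py; python3 - <<'E'
import cv2,glob,os
f=max(glob.glob('pics/side_*.png'),key=os.path.getmtime);cv2.imwrite('pics/s6c.png',cv2.resize(cv2.imread(f)[150:350,240:480],None,fx=3,fy=3))
E
```

```text
[549.79976866 -71.92853514  47.02046465] [-1.74121538  0.31319071 -0.27311368] 18.95
104 [[ 563.1 -101.7    4.5]
 [ 586.6  -87.5   49.8]]
jar fit [586.74932278 -72.62452301]
top lid 0 0 0
```

View pics/s6c.png

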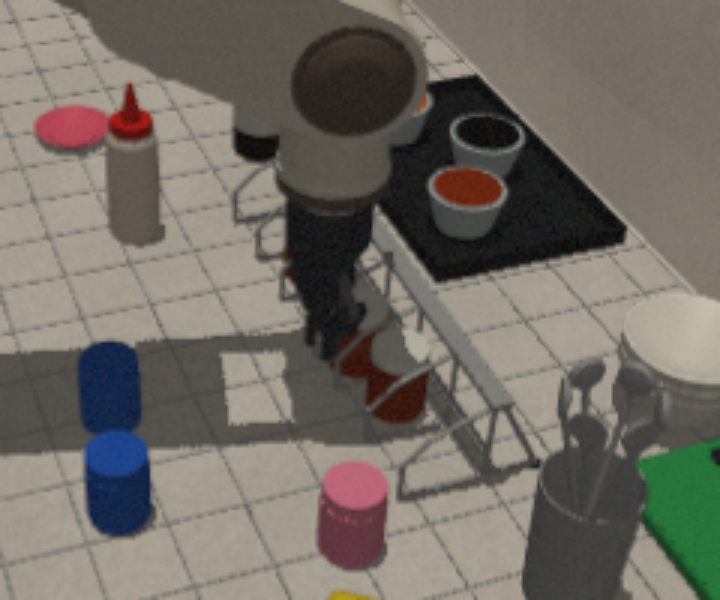

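The jar is in the third gap, upright behind the fingers at crop (360,330). It has about 9 mm to go, so I feel for the stop in small steps.

>>> play_rows(
  moves=[
    {"tx": 3, "ty": 0, "tz": 0, "rx": 0, "ry": 0, "rz": 0, "grip": 18},
    {"tx": 2, "ty": 0, "tz": 0, "rx": 0, "ry": 0, "rz": 0, "grip": 18},
    {"tx": 1, "ty": 0, "tz": 0, "rx": 0, "ry": 0, "rz": 0, "grip": 18},
    {"tx": 1, "ty": 0, "tz": 0, "rx": 0, "ry": 0, "rz": 0, "grip": 18},
  ],
)

```text
t: 19.55
tcp_pos: [556.6, -71.9, 47.0]
orientation: [[1.0, 0.0, -0.0], [0.0, -1.0, -0.0], [-0.0, 0.0, -1.0]]
contact_force: [-1.9, 0.3, 0.5]
width: 17.7
```

>>> play_rows(
  moves=[
    {"tx": 1, "ty": 0, "tz": 0, "rx": 0, "ry": 0, "rz": 0, "grip": 18},
    {"tx": 0.5, "ty": 0, "tz": 0, "rx": 0, "ry": 0, "rz": 0, "grip": 18},
  ],
)

```text
t: 19.8
tcp_pos: [558.1, -71.9, 47.0]
orientation: [[1.0, 0.0, -0.0], [0.0, -1.0, -0.0], [-0.0, 0.0, -1.0]]
contact_force: [-3.2, 0.7, 0.9]
width: 18.1
```

>>> play_rows(
  moves=[
    {"tx": 0.5, "ty": 0, "tz": 0, "rx": 0, "ry": 0, "rz": 0, "grip": 18},
    {"tx": 0.5, "ty": 0, "tz": 0, "rx": 0, "ry": 0, "rz": 0, "grip": 18},
  ],
)

```text
t: 20.05
tcp_pos: [559.1, -71.9, 47.0]
orientation: [[1.0, 0.0, -0.0], [0.0, -1.0, -0.0], [-0.0, 0.0, -1.0]]
contact_force: [-2.6, 0.1, 0.9]
width: 18.1
```

>>> play_rows(
  moves=[
    {"tx": 0.7, "ty": 0, "tz": 0, "rx": 0, "ry": 0, "rz": 0, "grip": 18},
    {"tx": 0.5, "ty": 0, "tz": 0, "rx": 0, "ry": 0, "rz": 0, "grip": 18},
  ],
)

```text
t: 20.3
tcp_pos: [560.3, -71.9, 47.0]
orientation: [[1.0, 0.0, -0.0], [0.0, -1.0, -0.0], [-0.0, 0.0, -1.0]]
contact_force: [-2.4, -0.3, 0.7]
width: 18.0
```

>>> play_rows(
  moves=[
    {"tx": 0.5, "ty": 0, "tz": 0, "rx": 0, "ry": 0, "rz": 0, "grip": 18},
    {"tx": 0, "ty": 0, "tz": 0, "rx": 0, "ry": 0, "rz": 0, "grip": 18},
  ],
)

```text
t: 20.55
tcp_pos: [560.8, -71.9, 47.0]
orientation: [[1.0, 0.0, -0.0], [0.0, -1.0, -0.0], [-0.0, 0.0, -1.0]]
contact_force: [-0.8, -0.5, -0.0]
width: 18.0
```

>>> play_rows(
  moves=[
    {"tx": 0.7, "ty": 0, "tz": 0, "rx": 0, "ry": 0, "rz": 0, "grip": 18},
    {"tx": 0.5, "ty": 0, "tz": 0, "rx": 0, "ry": 0, "rz": 0, "grip": 18},
  ],
)

```text
t: 20.8
tcp_pos: [561.9, -71.9, 47.0]
orientation: [[1.0, 0.0, -0.0], [0.0, -1.0, -0.0], [-0.0, 0.0, -1.0]]
contact_force: [-5.0, -0.4, 2.5]
width: 18.0
```

>>> play_rows(
  moves=[
    {"tx": 0.5, "ty": 0, "tz": 0, "rx": 0, "ry": 0, "rz": 0, "grip": 18},
    {"tx": 0, "ty": 0, "tz": 0, "rx": 0, "ry": 0, "rz": 0, "grip": 18},
  ],
)

```text
t: 21.05
tcp_pos: [562.0, -71.9, 47.0]
orientation: [[1.0, 0.0, -0.001], [0.0, -1.0, -0.0], [-0.001, 0.0, -1.0]]
contact_force: [-8.1, 0.1, 3.3]
width: 18.2
```

A steady 8 N while standing still means the jar is against the stop. I back off straight and check.

>>> play_rows(
  moves=[
    {"tx": 0, "ty": 0, "tz": 0, "rx": 0, "ry": 0, "rz": 0, "grip": 18},
    {"tx": 0, "ty": 0, "tz": 0, "rx": 0, "ry": 0, "rz": 0, "grip": 18},
    {"tx": -5, "ty": 0, "tz": 0, "rx": 0, "ry": 0, "rz": 0, "grip": 18},
    {"tx": -15, "ty": 0, "tz": 0, "rx": 0, "ry": 0, "rz": 0, "grip": 18},
    {"tx": -30, "ty": 0, "tz": 0, "rx": 0, "ry": 0, "rz": 0, "grip": 18},
    {"tx": -40, "ty": 0, "tz": -20, "rx": 0, "ry": 0, "rz": 0, "grip": 18},
    {"tx": -20, "ty": 0, "tz": -55, "rx": 0, "ry": 0, "rz": 0, "grip": 18},
    {"tx": -25, "ty": 0, "tz": -55, "rx": 0, "ry": 0, "rz": 0, "grip": 18},
    {"tx": -25, "ty": 0, "tz": -40, "rx": 0, "ry": 0, "rz": 0, "grip": 18},
    {"tx": 0, "ty": 0, "tz": 0, "rx": 0, "ry": 0, "rz": 0, "grip": 18},
  ],
)

```text
t: 22.3
tcp_pos: [401.8, -72.1, 219.9]
orientation: [[1.0, -0.0, 0.006], [-0.0, -1.0, -0.002], [0.006, 0.002, -1.0]]
contact_force: [0.8, -0.1, -0.5]
width: 17.8
```

```bash
python3 - <<'E'
from h import *
s=manip.get_state();print(s['tcp_pos'],s['t'])
im,d=shot('top','top9');W=cloud('top',d);z=W[...,2]
for n,y in(('jar',-72),('right',-142),('left',68)):
    m=(z>66)&(z<74)&(W[...,0]>540)&(W[...,0]<640)&(abs(W[...,1]-y)<27)&(im.min(-1)>120)
    v,u=np.nonzero(m)
    if len(u):print(n,len(u),u.min(),u.max(),v.min(),v.max(),np.median(W[m],axis=0),ray('top',[((u.min()+u.max())/2,(v.min()+v.max())/2)],70)[0],z[m].std())
cv2.imwrite('pics/t9c.png',cv2.resize(im[170:370,260:500],None,fx=3,fy=3))
E
```

```text
[401.79131355 -72.14872061 219.89355127] 22.3
jar 255 358 376 198 216 [596.36438959 -72.37811564  70.17574437] [596.09463009 -72.2934304   70.        ] 1.919799035345755
right 257 384 402 199 217 [ 594.23108981 -138.72187858   69.8866482 ] [ 593.8740051  -141.20567175   70.        ] 1.8593859511562363
left 256 306 324 198 216 [595.2978756   66.06176995  69.93257653] [595.07699723  65.8500236   70.        ] 1.9683150464864079
```

View pics/t9c.png

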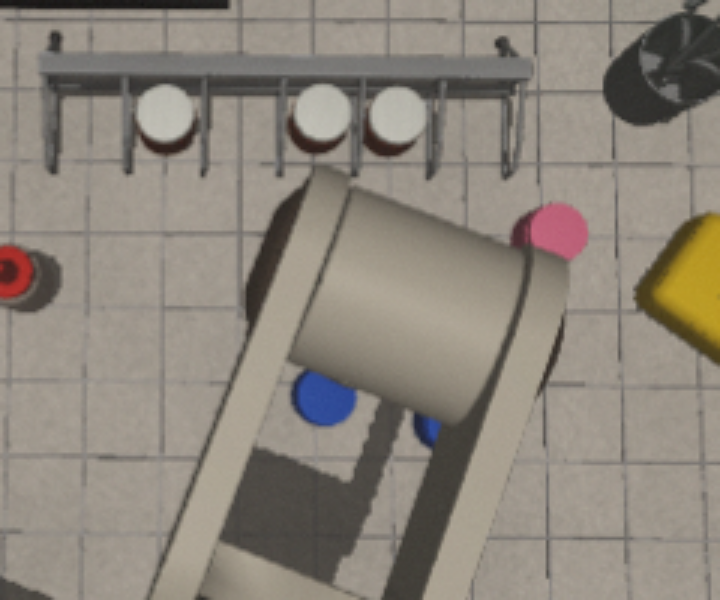

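The jar stands in the third gap at crop (322,112), level with the two home jars. It measures x 596.1 against their 593.9 and 595.1, and y −72.3. Nothing else moved.

```bash
python3 -c "
from plant import manip
print(manip.sign_off(), manip.get_state()['t'])"
```

```text
the job is handed in; nothing more can be done
the job is handed in; nothing more can be done
```

The sauce jar is home in the third gap from the spoon holder's end, and I handed the job in at about 22 s of the 72 s allowed. No verdict was reported.

- **Counting:** with the fingers shut on the rail, I slid from behind gap 1, past gap 2, to gap 3 (grasp point y −210 to −73). The force read 6–8 N each time I checked.
- **Pushing:** I pushed the jar low with two slightly opened fingertips, first diagonally into line with the gap, then straight in. It stopped against the bar with a steady 8 N push.
- **Last checks:** the jar's lid is at (596.1, −72.3), about where the rack measurements put home (596, −72) and level with the two home jars (x 594–595). Its height of 70 mm means it is upright on the table. The gripper is well clear.
- **Other things:** in the last picture the racked jars, holder, squeeze bottle and tissues look unmoved. The soy bottle, spray bottle and saucer were outside that crop and not checked again, but the arm's work was not near them.
- **Disagreements:** none beyond the 2–3 mm of measuring error.

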